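# Check the bucket balance's column for square under load

### The job

Check that the balance's column stands square under load: gently set the largest of the three check weights down in the middle of the round pan and let go of it. Then take the flanged square by its foot, set it flat on the balance's bed in the corner in front of the column, blade towards the column, and press it down and in until its foot sits flat on the bed and its heel and blade touch the column; finish while still gripping the square and pressing it firmly into the corner. Leave everything else on the bench where it is.

Things in the scene. Friction and masses are not known exactly. Their poses are not given: they have to be found in the camera images.
- corner (a point): Middle of the corner line of the fixed balance, where the column's flat face meets the top of the bed. Axes: z up; y out of the column's face along the bed, to the free side where the square goes; x along the corner line. The pan lies on the column's other side, centred 125 mm to -y.
- pan_top (a point): Centre of the top face of the balance's round steel pan, 90 mm across, 6 mm thick, marked with a thin ring 47 mm across round its middle; 75 mm above the bench when empty. The pan moves straight down on a spring.
- pan (a joint): How far the pan is pressed down, m: 0 empty, stop at 0.030; damped spring of about 0.5 N per mm, so the largest weight alone sinks it about 9 mm. Driving it beyond 0.025 is too rough.
- weight_l_mid (a point): Largest check weight, 500 g, upright steel cylinder with a knob on top: body 38 mm across and 40 mm high, 56 mm high over all, knob 24 mm across. Point on its axis half-way up, 28 mm above its underside; z up. The three weights stand in a row along world y, in any order, about 90 mm apart (at least 65 mm).
- weight_m_mid (a point): Middle check weight, 200 g, same shape, 30 mm across, 42 mm high; point half-way up. Leave alone.
- weight_s_mid (a point): Smallest check weight, 100 g, same shape, 24 mm across, 32 mm high; point half-way up. Leave alone.
- square_grip (a point): The place to grip the square's foot: middle of its rib, 31 mm above its underside, 85 mm from the heel. Axes: z up along the blade, y along the foot away from the heel, x across. The foot is 160 mm long: a flange 30 mm wide, 6 mm thick, and on it a rib 12 mm wide, its top 42 mm above the underside.
- square_heel (a point): The square's heel: middle of the lower edge of its outer end face, at the underside, directly below the blade's outer edge; same axes as square_grip. It belongs on the point corner, axes parallel.
- screwdriver: Loose screwdriver with black handle lying on the bench between the weights and the square; origin under the middle of it; leave alone.
- bottle: White bottle, 60 mm across, 130 mm high; origin at the underside; leave alone.
- jar: Amber jar, 64 mm across, 70 mm high; origin at the underside; leave alone.
- bucket: Rectangular aluminium centrifuge bucket with orange tube insert, 120 by 100 mm, 100 mm high over its black ears; origin at the underside; leave alone.
- bed: The balance's bed, a grey plate 100 mm (x) by 370 mm (y, from -180 to +190), top 12 mm above the bench. Origin on the bench directly below the point corner, same axes.
- column: The balance's upright aluminium column, 50 mm wide (x), 16 mm thick (y from -16 to 0), rising 140 mm above the bed. Origin on the bench directly below the point corner, same axes.
- square: Flanged steel square, about 0.3 kg, standing on its foot on the bench. The blade stands up at the heel end: 6 mm (x) by 20 mm (y), its top 130 mm above the underside, its outer edge flush with the heel's end face. Origin and axes as square_heel.
- weight_l: The largest check weight as a whole; origin at the centre of its underside.
Mind the look-alikes: they are no part of the job. Of the things shaped like the square, the steel one is meant.

How it is judged:
By the outcome, as a careful person would: the job done as asked, in the order asked, and still so for the second after the job is handed in, while the arm keeps its last pose, push and grip.
It also fails if it takes over 61 s, if anything falls off the work surface, if the arm or the gripper's body presses on something with over 40 N, if the wrist force passes 120 N, or if a joint passes its speed limit or range.

### The arm

A 6-joint arm with a two-finger parallel gripper is mounted at the origin on the work surface. World frame = base frame: x ahead of the robot, y to its left, z up, the work surface at z = 0. Lengths are in m, angles in rad, forces in N, time in s.
With the tool pointing down it reaches from about 0.225 to 0.725 m from the base axis. Payload 3.1 kg.
Tool frame: the origin (TCP) lies on the centre line of the jaws, within the pads' length; the fingertips stand robot.tcp_to_tips ahead of it and the grasp point (between the pads) lies 8 mm behind it (robot.tcp_to_tips is the distance from the TCP to the fingertips, in m); z points along the fingers, x is the direction in which the jaws open and shut, and the axes are right-handed (so a half turn about z gives the same grasp; the last joint's range is limited). The gripper opens to 85 mm and grips with 20 to 120 N. Pads are 22 mm wide; open, the fingers measure 114 mm over their backs; the gripper's body (76 mm by 85 mm) begins 54 mm behind the grasp point. The pads swing forward as they close: fully open they stand 13 mm farther back than shut.
Start: joints at [1.076, 0.048, 0.099, 1.622, 0, 1.443], TCP at [0.188, 0.49, 0.242] pointing down, gripper open.
Joint ranges: [-2.91, 2.91], [-0.99, 1.94], [-1.21, 1.42], [-2.12, 2.29], [-1.49, 1.47], [-3.14, 3.14]. Speed limits (rad/s): [2.79, 2.79, 3.14, 3.14, 3.14, 3.14].

### API

Orientations are given as a rotation vector (axis times angle).
In Python, from workcell import robot, grab_frame gives the robot as it stands.
- The arm moves only by the shell command python3 -m creep 'ROWS'. ROWS is JSON, a list of rows, each a list of 7 numbers: the shift along the tool's x, y, z in units of 30 mm (1.0 is 30 mm), then the turn, a rotation vector about the tool's x, y, z in units of 6 degrees (1.0 is 6 degrees), then the opening, from -1 (shut) to 1 (fully open), so that 0 is half open. In form: [[dx, dy, dz, ax, ay, az, jaw], ...]. A call has 1 to 12 rows; each row is the pose to reach, as a shift and turn from the pose commanded when the call began, along the tool's axes at that moment; what a row does not reach only later rows make up. A row lasts 1/12 s, in which the tool goes at most 41.7 mm and 7.16 degrees, less where a joint would pass 70% of its speed; a pose out of reach is approached as far as the arm can. A call with a gripper value outside its range is refused whole. The fingers move at their own pace and stop on an object; the grip force is fixed at half the most. Time passes only in rows, so rows that repeat a pose let the fingers close. It gives the time, the measured TCP pose, the force and the opening at its end, in the units of the state.
- robot.sense(): the state, without advancing time (a new reading comes with each control period).
- grab_frame(name): name is "scene" or "top"; returns a dict with "img" (384x512x3 uint8, red, green, blue), "z_map" (384x512 float32, m along the optical axis (not along the pixel's ray), 0 where there is no reading), "fovy" (degrees; the focal length in pixels is half the picture's height over the tangent of half this angle, whatever the lens; pixels are square), "cx", "cy" (the principal point, pixels), "extrinsics" (4x4, takes a point from world to camera coordinates). Camera axes: x right, y down, z forward; pixel columns grow to the right and rows downward; lengths in m; the calibration is good to about 2 mm. A picture is of the moment at which its call begins.
- robot.sign_off(): hands the job in, once; it reports no verdict.
The state is a dict: "time": time; "joint_positions": joint angles; "qd": joint speeds; "effort": joint torques, N m; "ee_pos": TCP position; "tool_rot": TCP orientation; "force": force on the tool from outside, world axes, zero at the start; "wrist_torque": the same for the moment, N m; "grip_width": finger opening in m.
Only numpy, scipy, OpenCV 4.12 (cv2) and the standard library are available. Lean on these libraries where they do the work, as an engineer would, in place of code of your own. Each camera call takes 0.05 s, during which the arm holds its last target.

## Working session

There is one attempt and no reset: what is moved stays moved. The work goes in short steps, Python scripts to look and compute and a shell command to move; the robot and the scene stay as the last step left them, time stands still between calls to the robot, and variables do not carry over. Pictures are saved under pics/ and viewed, and the job is handed in when it is done.

```bash
mkdir -p pics; ls; python3 - <<'E'
from workcell import robot, grab_frame
import cv2,numpy as np
s=robot.sense(); print(s, robot.tcp_to_tips)
for n in("scene","top"):
    f=grab_frame(n); cv2.imwrite(f"pics/{n}0.png",f["img"][:,:,::-1]); np.savez(f"{n}0.npz",**f)
    print(n,f["fovy"],f["cx"],f["cy"],np.round(f["extrinsics"],3).tolist())
E
```

```text
pics
{'time': 0.0, 'joint_positions': array([ 1.07620627e+00,  4.87486529e-02,  9.76022679e-02,  1.62196804e+00,
       -3.20903853e-05,  1.44298956e+00]), 'qd': array([ 1.49666759e-03, -2.72087727e-04, -9.77564427e-04, -1.81911281e-04,
       -2.23270781e-04,  8.30122378e-05]), 'effort': array([ 4.75765664e-04, -3.38775480e+01,  3.20018327e+01,  2.01004569e-02,
       -3.15278112e-04,  3.76862616e-06]), 'ee_pos': array([0.18802401, 0.48956465, 0.24112041]), 'tool_rot': array([ 2.58840643,  1.77845924, -0.00321534]), 'force': array([ 0.122682  , -0.21397443,  0.18921691]), 'wrist_torque': array([-0.06027431, -0.04134258, -0.04490378]), 'grip_width': 0.085404272192897} 0.011
scene 52.14283592985669 250.76532901628084 195.98331118536387 [[-0.069, 0.998, -0.005, 0.057], [0.555, 0.034, -0.831, -0.2], [-0.829, -0.06, -0.556, 1.439], [0.0, 0.0, 0.0, 1.0]]
top 47.95943358778743 253.0346591066184 189.7607450355958 [[-0.015, -1.0, -0.016, 0.003], [-0.996, 0.016, -0.089, 0.461], [0.089, 0.014, -0.996, 1.252], [0.0, 0.0, 0.0, 1.0]]
```

View pics/scene0.png

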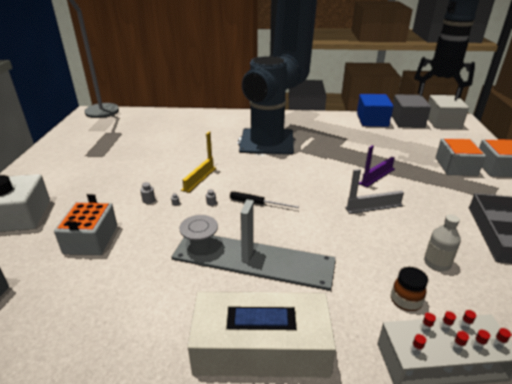

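View pics/top0.png

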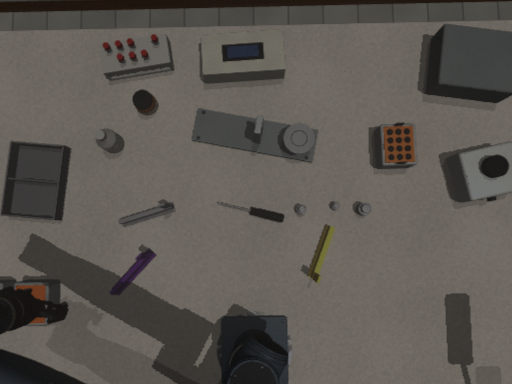

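Scene and top views. The squares in the top view are steel/grey at (147,213), purple at (133,272) and yellow at (322,253). The weights are at (300,210), (335,205) and (363,209), and the balance runs from (195,120) to (317,150) with its pan at (298,139). The steel square is the one meant, and the weight at (363,209) looks largest. I'll confirm both in enlarged crops.

```bash
cat > h.py <<'E'
import numpy as np,cv2
def K(f):
    h=f["img"].shape[0]; return h/2/np.tan(np.radians(float(f["fovy"]))/2)
def cast(f,uv,z):
    "pixel rays onto plane z"
    uv=np.atleast_2d(uv).astype(float); F=K(f); E=f["extrinsics"]; R,t=E[:3,:3],E[:3,3]
    d=np.c_[(uv[:,0]-f["cx"])/F,(uv[:,1]-f["cy"])/F,np.ones(len(uv))]@R
    c=-R.T@t; s=(z-c[2])/d[:,2]; return c+d*s[:,None]
def cloud(f):
    F=K(f);E=f["extrinsics"];R,t=E[:3,:3],E[:3,3];Z=f["z_map"]
    v,u=np.mgrid[:Z.shape[0],:Z.shape[1]]
    P=np.stack([(u-f["cx"])/F*Z,(v-f["cy"])/F*Z,Z],-1)
    W=(P-t)@R; W[Z==0]=np.nan; return W
def proj(f,P):
    P=np.atleast_2d(P);E=f["extrinsics"];c=P@E[:3,:3].T+E[:3,3];F=K(f)
    return np.c_[c[:,0]/c[:,2]*F+f["cx"],c[:,1]/c[:,2]*F+f["cy"]]
def crop(f,x0,y0,x1,y1,k,name):
    i=f["img"][y0:y1,x0:x1,::-1]; cv2.imwrite(name,cv2.resize(i,None,fx=k,fy=k,interpolation=cv2.INTER_CUBIC))
E
python3 - <<'E'
from h import *
t=dict(np.load("top0.npz"));s=dict(np.load("scene0.npz"))
a=lambda f,x0,y0,x1,y1,k:cv2.resize(f["img"][y0:y1,x0:x1,::-1],None,fx=k,fy=k,interpolation=cv2.INTER_CUBIC)
A=a(t,280,180,400,230,6.); B=a(s,130,170,230,220,6.)
cv2.imwrite("pics/w.png",np.vstack([A[:290,:600],B[:290,:600]]))
cv2.imwrite("pics/sq.png",np.vstack([a(t,100,190,200,240,6.),a(s,330,160,430,210,6.)]))
cv2.imwrite("pics/bal.png",a(t,185,100,325,170,5.7))
for n,f in(("t",t),("s",s)):
    W=cloud(f); print(n,"bench z",np.nanmedian(W[(W[...,0]>.3)&(W[...,0]<.6)&(abs(W[...,1])<.3)][:,2]))
E
```

```text
t bench z 0.00029702038584427347
s bench z 0.0011380706801692102
```

View pics/w.png

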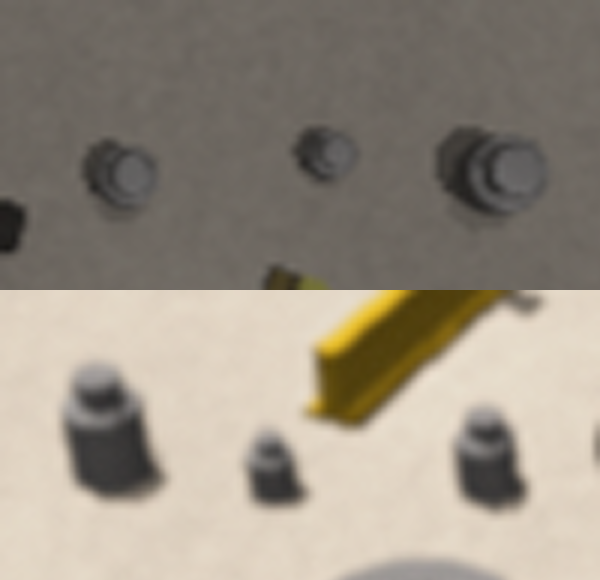

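View pics/sq.png

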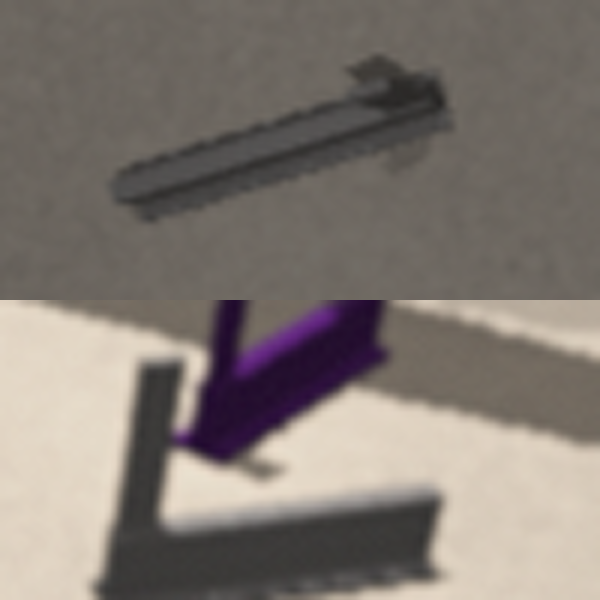

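View pics/bal.png

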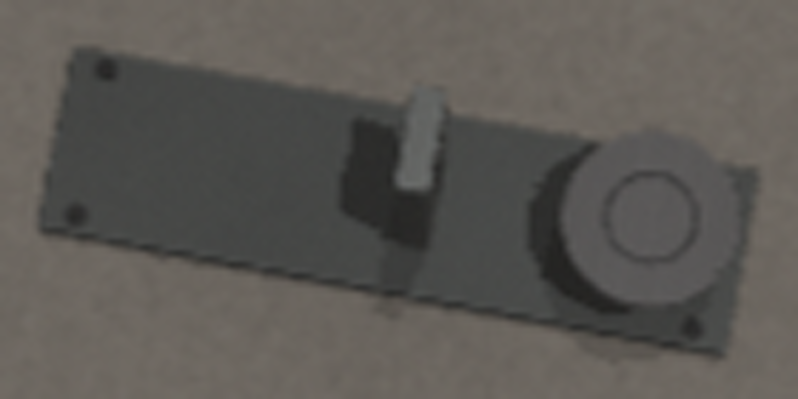

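Confirmed: the largest weight is at (366,208) in the top view. It is the widest in that view and the tallest in the scene view. The steel square is grey, with its blade and heel at (172,205) in the top view. In the top view the column is left of the pan, and the bed's free side runs to the left, i.e. world +y. Next I measure.

```bash
python3 - <<'E'
from h import *
np.set_printoptions(precision=4,suppress=True)
t=dict(np.load("top0.npz"));s=dict(np.load("scene0.npz"))
# bed outline
q=lambda a:np.array(a)/5.7+np.array([185,100])-0.5
B=cast(t,q([(72,45),(758,170),(722,355),(40,230)]),.012); print("bed",B[:,:2])
print("sizes",[np.linalg.norm(B[i]-B[(i+1)%4]) for i in range(4)])
print("ring",cast(t,q([(651,217)]),.075))
C=cast(t,q([(412,87),(447,92),(430,190),(397,186)]),.152);print("coltop",C[:,:2])
for n,f in(("t",t),("s",s)):
    W=cloud(f);P=W.reshape(-1,3);P=P[np.isfinite(P[:,0])]
    hit=P[(P[:,2]>.068)&(P[:,2]<.082)]
    c=B[:,:2].mean(0); near=hit[np.linalg.norm(hit[:,:2]-c,axis=1)<.2]
    d=near[np.linalg.norm(near[:,:2]-cast(t,q([(651,217)]),.075)[0,:2],axis=1)<.055]
    (cx,cy),r=cv2.minEnclosingCircle(d[:,:2].astype(np.float32));print(n,"pan",cx,cy,r,np.median(d[:,2]))
    d=P[(P[:,2]>.145)&(P[:,2]<.16)&(np.linalg.norm(P[:,:2]-c,axis=1)<.12)]
    print(n,"col top",len(d),d.mean(0),cv2.minAreaRect(d[:,:2].astype(np.float32)))
    if len(d)>5:
        pass
    # column face points
    # weights: clusters
    g=cast(t,[(366,208)],.056)[0]
    d=P[(P[:,2]>.012)&(np.linalg.norm(P[:,:2]-g[:2],axis=1)<.035)]
    print(n,"wl",g[:2],len(d),d[:,2].max(),cv2.minEnclosingCircle(d[:,:2].astype(np.float32)), d[d[:,2]>.05].mean(0))
    for nm,px,h in(("s",(334.,205.5),.032),("m",(301.5,209),.042)):
        g=cast(t,[px],h)[0]; d=P[(P[:,2]>.012)&(np.linalg.norm(P[:,:2]-g[:2],axis=1)<.03)]; print(n,nm,g[:2],d[:,2].max(),cv2.minEnclosingCircle(d[:,:2].astype(np.float32)))
    g=cast(t,[(147,213)],.03)[0]
    d=P[(np.linalg.norm(P[:,:2]-g[:2],axis=1)<.1)]
    rib=d[(d[:,2]>.035)&(d[:,2]<.047)]; print(n,"rib",len(rib),cv2.minAreaRect(rib[:,:2].astype(np.float32)))
    bl=d[(d[:,2]>.120)&(d[:,2]<.14)]; print(n,"blade top",len(bl),bl.mean(0) if len(bl) else 0,cv2.minAreaRect(bl[:,:2].astype(np.float32)) if len(bl)>3 else 0)
    al=d[d[:,2]>.003]; print(n,"all",cv2.minAreaRect(al[:,:2].astype(np.float32)))
E
```

```text
bed [[ 0.7151  0.1618]
 [ 0.641  -0.1997]
 [ 0.5431 -0.1782]
 [ 0.6157  0.179 ]]
sizes [np.float64(0.3690324687043287), np.float64(0.10029133422718825), np.float64(0.3645457556456991), np.float64(0.10084357462871513)]
ring [[ 0.6037 -0.1369  0.075 ]]
coltop [[ 0.6516 -0.0187]
 [ 0.6489 -0.0352]
 [ 0.6021 -0.0264]
 [ 0.6043 -0.011 ]]
t pan 0.6037328839302063 -0.13840728998184204 0.044907018542289734 0.07471946114034654
t col top 112 [ 0.6264 -0.0238  0.1515] ((0.626612663269043, -0.02372811734676361), (0.01591922901570797, 0.05096999555826187), 78.4686508178711)
t wl [ 0.401  -0.3249] 158 0.06049308128953706 ((0.40114790201187134, -0.32503825426101685), 0.01901870034635067) [ 0.4015 -0.3247  0.0562]
t s [ 0.4107 -0.2385] 0.036896586380795446 ((0.4125741124153137, -0.2446138858795166), 0.01218330953270197)
t m [ 0.4015 -0.1431] 0.04613926043698864 ((0.4026890993118286, -0.14399024844169617), 0.014789578504860401)
t rib 212 ((0.39615023136138916, 0.31010884046554565), (0.0127280717715621, 0.16131509840488434), 16.452913284301758)
t blade top 19 [0.4157 0.2428 0.1295] ((0.416404902935028
[... 473 characters left out ...]
08936727810124 ((0.4033927619457245, -0.3229197859764099), 0.020009472966194153) [ 0.405  -0.3224  0.0555]
s s [ 0.4107 -0.2385] 0.03447033700631318 ((0.4155174493789673, -0.23969171941280365), 0.013236360624432564)
s m [ 0.4015 -0.1431] 0.044358303107835256 ((0.4069889783859253, -0.14260224997997284), 0.01534560788422823)
s rib 271 ((0.39774665236473083, 0.31235915422439575), (0.016604673117399216, 0.16185109317302704), 16.40201759338379)
s blade top 39 [0.4188 0.2442 0.1268] ((0.4180142879486084, 0.24316880106925964), (0.008625785820186138, 0.021778183057904243), 20.4234676361084)
s all ((0.4003119170665741, 0.3035483658313751), (0.18247486650943756, 0.1757471263408661), 34.33930587768555)
```

Both cameras agree to about 2 mm, and the sizes check out (bed 0.369 x 0.100, column 16 x 51, rib 12.7 x 161, pan radius 45, blade 6 x 19). I'll fix the poses and write a helper that works out the move units.

```bash
cat > g.py <<'E'
import numpy as np
from scipy.spatial.transform import Rotation as Ro
from workcell import robot
np.set_printoptions(precision=3,suppress=True)
a=np.radians(11.53); by=np.array([np.sin(a),np.cos(a),0]); bx=np.array([by[1],-by[0],0])
corner=np.array([.6291,-.0152,.012]); pan=np.array([.604,-.1375,.075]); wl=np.array([.402,-.324,0])
b=np.radians(16.43); sy=np.array([-np.sin(b),np.cos(b),0]); sc=np.array([.397,.311,0]); heel=sc-.08*sy
def go(p,yaw,ref=None):
    s=robot.sense() if ref is None else ref
    y=np.radians(yaw); x=np.array([np.cos(y),np.sin(y),0]); z=np.array([0,0,-1.]); Rt=Ro.from_matrix(np.c_[x,np.cross(z,x),z])
    R=Ro.from_rotvec(s["tool_rot"]); d=R.inv().apply(np.array(p)-s["ee_pos"])/.03; r=np.degrees((R.inv()*Rt).as_rotvec())/6
    print("units",np.round(d,3),np.round(r,3))
def st():
    s=robot.sense(); R=Ro.from_rotvec(s["tool_rot"]).as_matrix()
    print(round(s["time"],2),"pos",s["ee_pos"],"yaw",np.degrees(np.arctan2(R[1,0],R[0,0])).round(2),"F",s["force"].round(2),"T",s["wrist_torque"].round(2),"w",round(s["grip_width"],4))
E
python3 - <<'E'
from g import *
print("heel",heel,"grip",heel+.085*sy,"target grip",corner+.085*by,"pan from corner",corner-.125*by)
st(); go([.402,-.324,.15],-11.5)
E
```

```text
heel [0.42  0.234 0.   ] grip [0.396 0.316 0.   ] target grip [0.646 0.068 0.012] pan from corner [ 0.604 -0.138  0.012]
0.1 pos [0.188 0.49  0.241] yaw 68.98 F [ 0.85 -0.87 -0.09] T [0.02 0.   0.02] w 0.0853
units [-22.751  16.384   3.086] [ 0.013  0.019 13.414]
```

```bash
python3 -m creep '[[-22.75,16.4,0,0,0,13.4,0.5],[-22.75,16.4,0,0,0,13.4,0.5],[-22.75,16.4,0,0,0,13.4,0.5],[-22.75,16.4,0,0,0,13.4,0.5],[-22.75,16.4,0,0,0,13.4,0.5],[-22.75,16.4,0,0,0,13.4,0.5],[-22.75,16.4,0,0,0,13.4,0.5],[-22.75,16.4,0,0,0,13.4,0.5],[-22.75,16.4,0,0,0,13.4,0.5],[-22.75,16.4,0,0,0,13.4,0.5],[-22.75,16.4,0,0,0,13.4,0.5],[-22.75,16.4,0,0,0,13.4,0.5]]'
python3 -c "
from g import *
st(); go([.402,-.324,.15],-11.5)"
```

```text
time: 1.1
ee_pos: [0.3155, 0.0046, 0.2421]
tool_rot: [-3.125, 0.32, -0.001]
force: [1.0, 0.1, 0.2]
grip_width: 0.064
1.1 pos [0.316 0.005 0.242] yaw -11.69 F [1.04 0.15 0.25] T [ 0.03 -0.09  0.03] w 0.064
units [ 5.04  10.145  3.073] [-0.002 -0.008 -0.031]
```

```bash
python3 -m creep '[[5.0,10.1,3,0,0,0,0.5],[5.0,10.1,3,0,0,0,0.5],[5.0,10.1,3,0,0,0,0.5],[5.0,10.1,3,0,0,0,0.5],[5.0,10.1,3,0,0,0,0.5],[5.0,10.1,3,0,0,0,0.5],[5.0,10.1,3,0,0,0,0.5],[5.0,10.1,3,0,0,0,0.5],[5.0,10.1,3,0,0,0,0.5],[5.0,10.1,3,0,0,0,0.5],[5.0,10.1,3,0,0,0,0.5]]'
python3 - <<'E'
from g import *
from workcell import grab_frame
from h import *
st(); go([.402,-.324,.020],-11.5)
t=grab_frame("top");s=grab_frame("scene")
crop(s,100,130,260,230,5,"pics/s1.png")
W=cloud(s).reshape(-1,3);g=np.array([.403,-.323]);d=W[(W[:,2]>.012)&(W[:,2]<.06)&(np.linalg.norm(W[:,:2]-g,axis=1)<.03)]
print(cv2.minEnclosingCircle(d[:,:2].astype(np.float32)),d[:,2].max())
E
```

```text
time: 2.02
ee_pos: [0.402, -0.32, 0.1509]
tool_rot: [-3.123, 0.315, 0.004]
force: [0.3, -0.5, 0.7]
grip_width: 0.064
2.02 pos [ 0.402 -0.32   0.151] yaw -11.5 F [ 0.29 -0.53  0.73] T [-0.06  0.03 -0.03] w 0.064
units [0.038 0.14  4.364] [-0.022  0.026 -0.001]
((0.40329232811927795, -0.3222672939300537), 0.019777731969952583) 0.059250654682705524
```

View pics/s1.png

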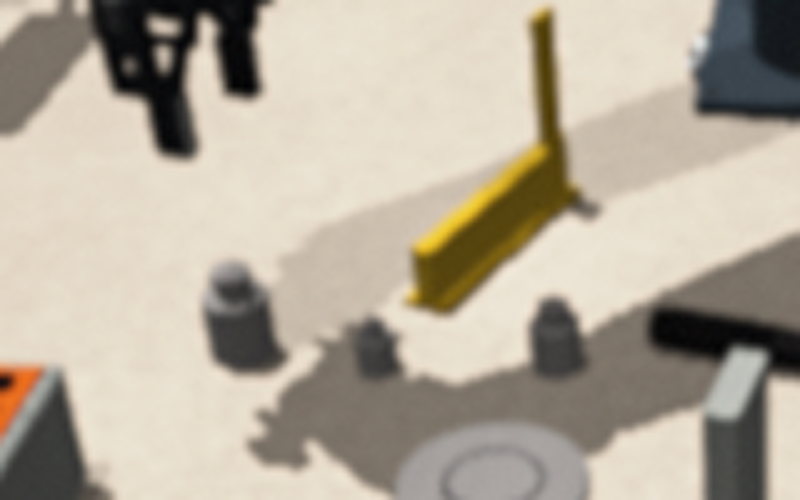

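The gripper is above the largest weight (crop (235,310)) with clear space round it, and I descend.

```bash
python3 -m creep '[[0.04,0.12,1,0,0,0,0.5],[0.04,0.12,2,0,0,0,0.5],[0.04,0.12,3,0,0,0,0.5],[0.04,0.12,3.7,0,0,0,0.5],[0.04,0.12,4.2,0,0,0,0.5],[0.04,0.12,4.37,0,0,0,0.5],[0.04,0.12,4.37,0,0,0,0.5],[0.04,0.12,4.37,0,0,0,0.5]]'
python3 -m creep '[[0,0,0,0,0,0,-0.3],[0,0,0,0,0,0,-0.3],[0,0,0,0,0,0,-0.3],[0,0,0,0,0,0,-0.3],[0,0,0,0,0,0,-0.3],[0,0,0,0,0,0,-0.3]]'
python3 -c "
from g import *
st()"
```

```text
time: 2.78
ee_pos: [0.4039, -0.3236, 0.0225]
tool_rot: [3.125, -0.311, 0.002]
force: [0.5, -0.2, 0.7]
grip_width: 0.064
time: 3.28
ee_pos: [0.4038, -0.3249, 0.0236]
tool_rot: [3.124, -0.313, 0.002]
force: [-1.5, 2.4, 6.3]
grip_width: 0.0368
3.28 pos [ 0.404 -0.325  0.024] yaw -11.43 F [-1.46  2.38  6.35] T [0.25 0.54 0.05] w 0.0368
```

```bash
python3 -m creep '[[0,0,0,0,0,0,-0.3],[0,0,0,0,0,0,-0.3],[0,0,-0.3,0,0,0,-0.3],[0,0,-1,0,0,0,-0.3],[0,0,-2,0,0,0,-0.3],[0,0,-3,0,0,0,-0.3],[0,0,-4,0,0,0,-0.3],[0,0,-4.7,0,0,0,-0.3],[0,0,-5,0,0,0,-0.3],[0,0,-5,0,0,0,-0.3],[0,0,-5,0,0,0,-0.3]]'
python3 - <<'E'
from g import *
from workcell import grab_frame
from h import *
st(); go([.604,-.1375,.174],-11.5)
s=grab_frame("scene")
crop(s,80,60,240,220,3.7,"pics/s2.png")
E
```

```text
time: 4.2
ee_pos: [0.4031, -0.3236, 0.1703]
tool_rot: [-3.125, 0.312, 0.001]
force: [-0.2, 1.2, -5.1]
grip_width: 0.0362
4.2 pos [ 0.403 -0.324  0.17 ] yaw -11.42 F [-0.21  1.18 -5.12] T [ 0.05 -0.02  0.01] w 0.0362
units [ 5.336 -7.407 -0.121] [-0.007  0.008  0.014]
```

View pics/s2.png

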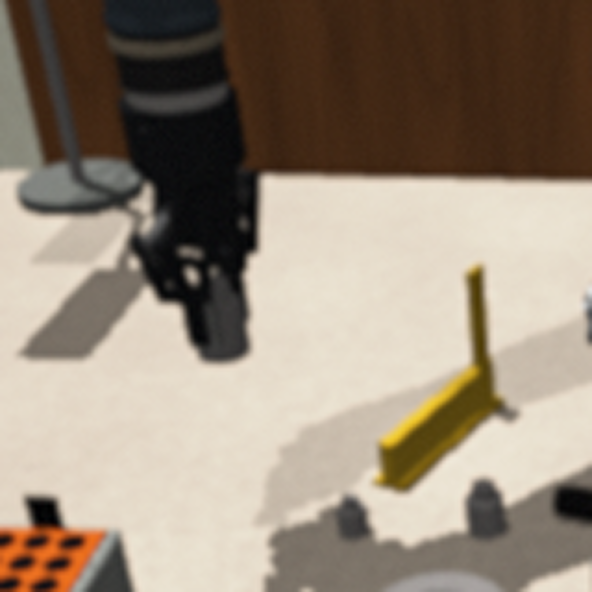

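Lifted: the force is -5.1 N, which matches 500 g, and the weight hangs upright at crop (222,320). Next I carry it over the pan.

```bash
python3 -m creep '[[0.5,-0.7,-0.1,0,0,0,-0.3],[1.2,-1.65,-0.1,0,0,0,-0.3],[1.9,-2.6,-0.1,0,0,0,-0.3],[2.6,-3.6,-0.1,0,0,0,-0.3],[3.3,-4.6,-0.1,0,0,0,-0.3],[4,-5.55,-0.1,0,0,0,-0.3],[4.6,-6.4,-0.1,0,0,0,-0.3],[5,-7,-0.1,0,0,0,-0.3],[5.25,-7.3,-0.1,0,0,0,-0.3],[5.34,-7.41,-0.1,0,0,0,-0.3],[5.34,-7.41,-0.1,0,0,0,-0.3],[5.34,-7.41,-0.1,0,0,0,-0.3]]'
python3 - <<'E'
from g import *
from workcell import grab_frame
from h import *
st(); go([.604,-.1375,.11],-11.5)
s=grab_frame("scene")
crop(s,140,140,300,260,5,"pics/s3.png")
W=cloud(s)
v,u=np.where((W[...,2]>.150)&(W[...,2]<.185)&(np.linalg.norm(W[...,:2]-[.61,-.1375],axis=2)<.05))
P=W[v,u]; 
for z in (.152,.157,.162,.167):
    m=abs(P[:,2]-z)<.0025; print(z,m.sum(),P[m].min(0),P[m].max(0))
E
```

```text
time: 5.25
ee_pos: [0.6031, -0.1385, 0.173]
tool_rot: [3.125, -0.314, -0.005]
force: [-0.9, -0.7, -4.8]
grip_width: 0.0363
5.25 pos [ 0.603 -0.138  0.173] yaw -11.47 F [-0.94 -0.69 -4.8 ] T [-0.07  0.01  0.  ] w 0.0363
units [ 0.03  -0.039  2.099] [0.007 0.028 0.006]
0.152 27 [ 0.603 -0.153  0.15 ] [ 0.624 -0.12   0.154]
0.157 32 [ 0.599 -0.15   0.155] [ 0.621 -0.119  0.159]
0.162 18 [ 0.605 -0.15   0.16 ] [ 0.627 -0.12   0.164]
0.167 25 [ 0.605 -0.154  0.165] [ 0.631 -0.12   0.169]
```

View pics/s3.png

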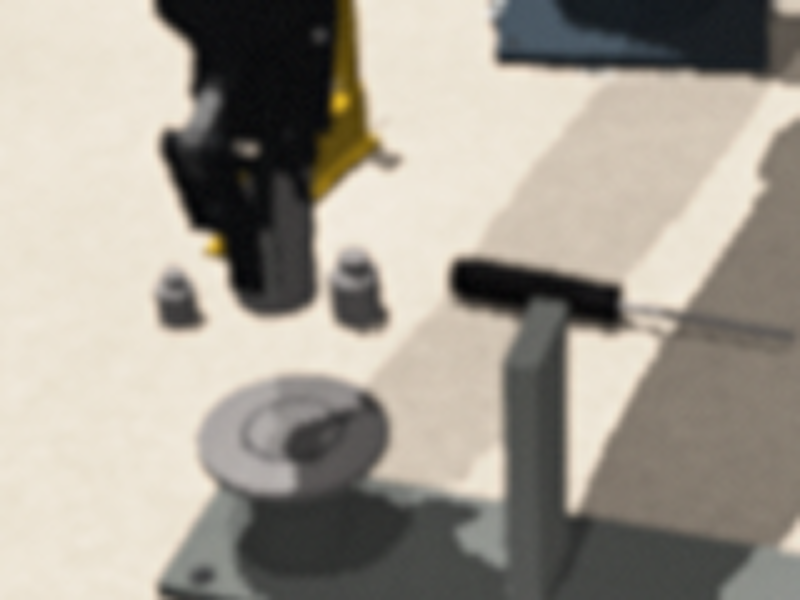

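The weight hangs upright above the pan ring. I lower it gently.

```bash
python3 -m creep '[[0.03,-0.02,0.3,0,0,0,-0.3],[0.03,-0.02,0.8,0,0,0,-0.3],[0.03,-0.02,1.3,0,0,0,-0.3],[0.03,-0.02,1.7,0,0,0,-0.3],[0.03,-0.02,2.0,0,0,0,-0.3],[0.03,-0.02,2.15,0,0,0,-0.3],[0.03,-0.02,2.25,0,0,0,-0.3],[0.03,-0.02,2.25,0,0,0,-0.3],[0.03,-0.02,2.25,0,0,0,-0.3]]'
python3 -c "
from g import *
st()"
python3 -m creep '[[0,0,0.05,0,0,0,-0.3],[0,0,0.1,0,0,0,-0.3],[0,0,0.15,0,0,0,-0.3],[0,0,0.2,0,0,0,-0.3],[0,0,0.25,0,0,0,-0.3],[0,0,0.3,0,0,0,-0.3],[0,0,0.35,0,0,0,-0.3],[0,0,0.4,0,0,0,-0.3],[0,0,0.4,0,0,0,-0.3],[0,0,0.4,0,0,0,-0.3]]'
python3 -c "
from g import *
st()"
```

```text
time: 6.05
ee_pos: [0.6057, -0.1374, 0.1074]
tool_rot: [3.126, -0.313, 0.002]
force: [1.2, -0.5, -4.9]
grip_width: 0.0361
6.05 pos [ 0.606 -0.137  0.107] yaw -11.42 F [ 1.16 -0.48 -4.89] T [-0.02  0.01  0.04] w 0.0361
time: 6.88
ee_pos: [0.6054, -0.1372, 0.0949]
tool_rot: [-3.126, 0.312, -0.0]
force: [-0.8, -0.4, -3.4]
grip_width: 0.0366
6.88 pos [ 0.605 -0.137  0.095] yaw -11.41 F [-0.76 -0.41 -3.38] T [ 0.09  0.13 -0.04] w 0.0366
```

```bash
python3 -m creep '[[0,0,0.04,0,0,0,-0.3],[0,0,0.08,0,0,0,-0.3],[0,0,0.12,0,0,0,-0.3],[0,0,0.16,0,0,0,-0.3],[0,0,0.2,0,0,0,-0.3],[0,0,0.2,0,0,0,-0.3],[0,0,0.2,0,0,0,-0.3]]'
python3 - <<'E'
from g import *
from workcell import grab_frame
from h import *
st()
s=grab_frame("scene")
crop(s,140,140,300,260,5,"pics/s4.png")
E
```

```text
time: 7.47
ee_pos: [0.6055, -0.1373, 0.089]
tool_rot: [3.126, -0.312, 0.001]
force: [-1.0, 0.6, -0.1]
grip_width: 0.0362
7.47 pos [ 0.605 -0.137  0.089] yaw -11.41 F [-0.97  0.56 -0.11] T [0.19 0.28 0.02] w 0.0362
```

View pics/s4.png

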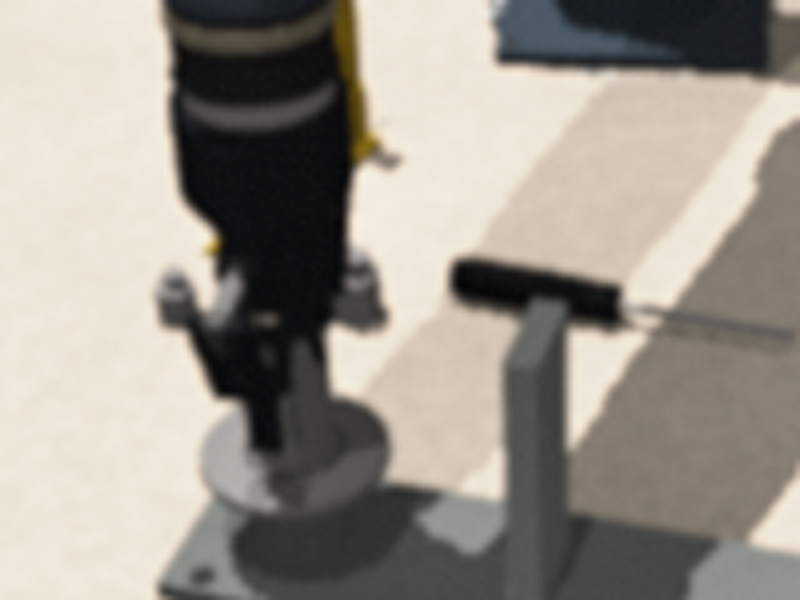

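The pan now carries the whole load (wrist z-force about 0, pan down about 9 mm). I open gradually, then rise.

```bash
python3 -m creep '[[0,0,0,0,0,0,-0.12],[0,0,0,0,0,0,-0.05],[0,0,0,0,0,0,0.02],[0,0,0,0,0,0,0.1],[0,0,0,0,0,0,0.2],[0,0,0,0,0,0,0.4],[0,0,0,0,0,0,0.5],[0,0,0,0,0,0,0.5]]'
python3 -c "
from g import *
st()"
python3 -m creep '[[0,0,-0.1,0,0,0,0.5],[0,0,-0.3,0,0,0,0.5],[0,0,-0.7,0,0,0,0.5],[0,0,-1.3,0,0,0,0.5],[0,0,-2.0,0,0,0,0.5],[0,0,-3,0,0,0,0.5],[0,0,-4,0,0,0,0.5],[0,0,-5,0,0,0,0.5],[0,0,-5,0,0,0,0.5]]'
python3 - <<'E'
from g import *
from workcell import grab_frame
from h import *
st()
s=grab_frame("scene");t=grab_frame("top")
crop(s,140,140,300,260,5,"pics/s5.png")
for f in(s,t):
    P=cloud(f).reshape(-1,3); d=P[(P[:,2]>.085)&(P[:,2]<.128)&(np.linalg.norm(P[:,:2]-[.604,-.1375],axis=1)<.04)]
    if len(d)>3: print(len(d),cv2.minEnclosingCircle(d[:,:2].astype(np.float32)),d[:,2].max())
    d=P[(P[:,2]>.045)&(P[:,2]<.078)&(np.linalg.norm(P[:,:2]-[.604,-.1375],axis=1)<.055)]
    if len(d)>3: print(len(d),cv2.minEnclosingCircle(d[:,:2].astype(np.float32)),np.median(d[:,2]))
p=heel+.085*sy;p[2]=.235; go(p,16.43)
E
```

```text
time: 8.18
ee_pos: [0.6054, -0.1373, 0.0887]
tool_rot: [3.126, -0.312, 0.0]
force: [-0.6, 0.0, 0.0]
grip_width: 0.0643
8.18 pos [ 0.605 -0.137  0.089] yaw -11.42 F [-0.64  0.02  0.04] T [ 0.   -0.04 -0.02] w 0.0643
time: 8.93
ee_pos: [0.6082, -0.1383, 0.2487]
tool_rot: [3.123, -0.312, 0.023]
force: [-0.2, 0.1, 1.4]
grip_width: 0.0641
8.93 pos [ 0.608 -0.138  0.249] yaw -11.42 F [-0.19  0.14  1.42] T [-0.   -0.04  0.03] w 0.0641
288 ((0.606593668460846, -0.13702738285064697), 0.01957719586789608) 0.12313605334434786
609 ((0.605460524559021, -0.1366480141878128), 0.04598766937851906) 0.06585422617597898
units [ -9.893 -13.426   0.179] [ 0.024 -0.061 -4.641]
```

View pics/s5.png

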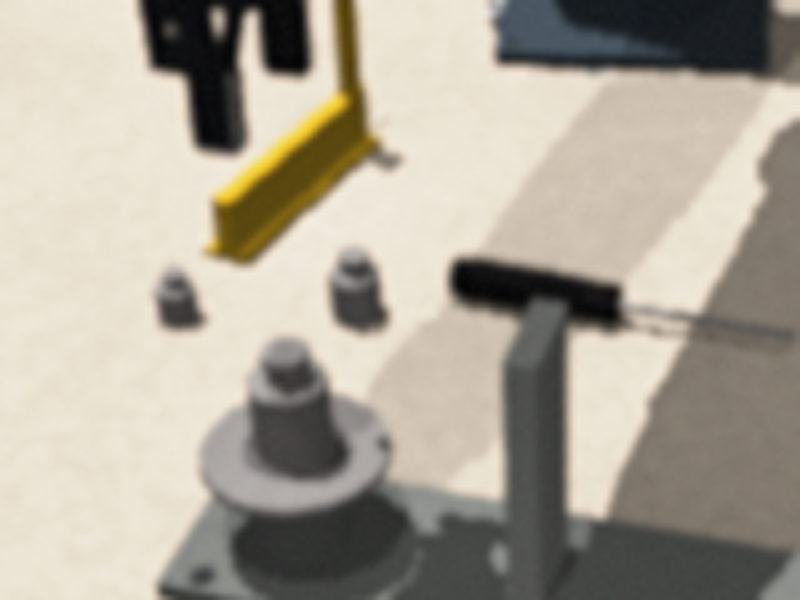

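The weight stands alone, upright, within about 1 mm of the pan's centre. The pan top is at 0.066, 9 mm down. Now I move to the steel square.

```bash
python3 -m creep '[[-9.89,-13.4,0.2,0,0,-4.64,0],[-9.89,-13.4,0.2,0,0,-4.64,0],[-9.89,-13.4,0.2,0,0,-4.64,0],[-9.89,-13.4,0.2,0,0,-4.64,0],[-9.89,-13.4,0.2,0,0,-4.64,0],[-9.89,-13.4,0.2,0,0,-4.64,0],[-9.89,-13.4,0.2,0,0,-4.64,0],[-9.89,-13.4,0.2,0,0,-4.64,0],[-9.89,-13.4,0.2,0,0,-4.64,0],[-9.89,-13.4,0.2,0,0,-4.64,0],[-9.89,-13.4,0.2,0,0,-4.64,0],[-9.89,-13.4,0.2,0,0,-4.64,0]]'
python3 -c "
from g import *
st();p=heel+.085*sy;p[2]=.09; go(p,16.43)"
```

```text
time: 10.03
ee_pos: [0.3922, 0.3168, 0.2316]
tool_rot: [3.109, 0.449, -0.003]
force: [1.8, -0.0, -0.1]
grip_width: 0.0425
10.03 pos [0.392 0.317 0.232] yaw 16.42 F [ 1.77 -0.02 -0.08] T [-0.01 -0.01  0.02] w 0.0425
units [0.109 0.06  4.721] [ 0.005  0.016 -0.001]
```

```bash
python3 -m creep '[[0.11,0.06,1,0,0,0,0],[0.11,0.06,2,0,0,0,0],[0.11,0.06,3,0,0,0,0],[0.11,0.06,4,0,0,0,0],[0.11,0.06,4.5,0,0,0,0],[0.11,0.06,4.7,0,0,0,0],[0.11,0.06,4.7,0,0,0,0],[0.11,0.06,4.7,0,0,0,0]]'
python3 - <<'E'
from g import *
from workcell import grab_frame
from h import *
st();p=heel+.085*sy;p[2]=.023; go(p,16.43)
s=grab_frame("scene")
crop(s,320,110,440,220,5,"pics/s6.png")
E
```

```text
time: 10.7
ee_pos: [0.3976, 0.3146, 0.0918]
tool_rot: [3.109, 0.449, -0.001]
force: [-0.1, 0.7, 0.9]
grip_width: 0.0429
10.7 pos [0.398 0.315 0.092] yaw 16.42 F [-0.14  0.74  0.89] T [ 0.01 -0.01 -0.  ] w 0.0429
units [-0.053 -0.058  2.295] [ 0.001  0.004 -0.002]
```

View pics/s6.png

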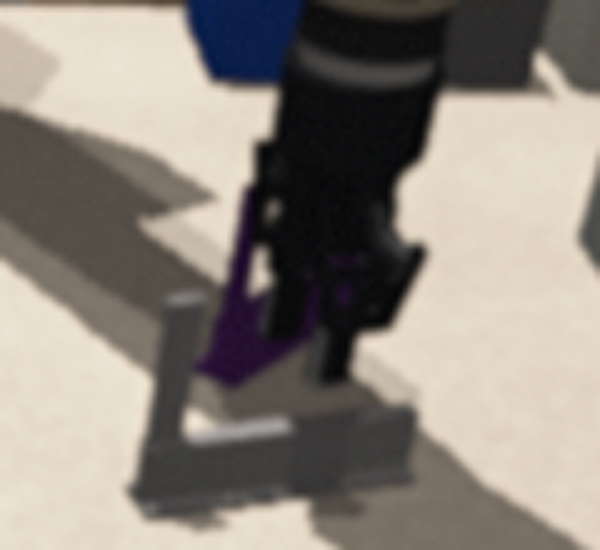

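The jaws straddle the steel square's rib (crop (300,430)) and the purple one is well behind. I descend and grip.

```bash
python3 -m creep '[[-0.03,-0.03,0.6,0,0,0,0],[-0.03,-0.03,1.2,0,0,0,0],[-0.03,-0.03,1.7,0,0,0,0],[-0.03,-0.03,2.1,0,0,0,0],[-0.03,-0.03,2.27,0,0,0,0],[-0.03,-0.03,2.27,0,0,0,0]]'
python3 -c "
from g import *
st()"
python3 -m creep '[[0,0,0,0,0,0,-0.4],[0,0,0,0,0,0,-0.6],[0,0,0,0,0,0,-1],[0,0,0,0,0,0,-1],[0,0,0,0,0,0,-1],[0,0,0,0,0,0,-1],[0,0,0,0,0,0,-1],[0,0,0,0,0,0,-1]]'
python3 -c "
from g import *
st()"
```

```text
time: 11.25
ee_pos: [0.3964, 0.3151, 0.0232]
tool_rot: [3.109, 0.448, -0.001]
force: [-0.4, -0.1, 0.1]
grip_width: 0.0428
11.25 pos [0.396 0.315 0.023] yaw 16.42 F [-0.44 -0.1   0.08] T [-0.06  0.01  0.04] w 0.0428
time: 11.92
ee_pos: [0.3975, 0.316, 0.0252]
tool_rot: [-3.108, -0.449, -0.004]
force: [-1.0, 0.4, 5.4]
grip_width: 0.0109
11.92 pos [0.398 0.316 0.025] yaw 16.42 F [-1.01  0.43  5.37] T [-0.08  0.35 -0.04] w 0.0109
```

Gripped (10.9 mm reading against a 12 mm rib). Lift, and check what hangs in the jaws.

```bash
python3 -m creep '[[0,0,-0.2,0,0,0,-1],[0,0,-0.7,0,0,0,-1],[0,0,-1.5,0,0,0,-1],[0,0,-2.5,0,0,0,-1],[0,0,-3.5,0,0,0,-1],[0,0,-4.5,0,0,0,-1],[0,0,-5.2,0,0,0,-1],[0,0,-5.6,0,0,0,-1],[0,0,-5.7,0,0,0,-1],[0,0,-5.7,0,0,0,-1]]'
python3 - <<'E'
from g import *
st();p=corner+.085*by+.035*by;p[2]=.197; go(p,-11.53)
E
```

```text
time: 12.75
ee_pos: [0.3967, 0.3154, 0.1945]
tool_rot: [3.109, 0.449, 0.0]
force: [-0.8, -0.2, -4.3]
grip_width: 0.0108
12.75 pos [0.397 0.315 0.194] yaw 16.42 F [-0.77 -0.17 -4.25] T [-0.03  0.03  0.02] w 0.0108
units [ 6.19   9.226 -0.083] [ 0.    -0.001  4.659]
```

```bash
python3 -m creep '[[0.5,0.7,0,0,0,0.4,-1],[1.1,1.6,0,0,0,0.8,-1],[1.7,2.5,0,0,0,1.3,-1],[2.3,3.4,0,0,0,1.8,-1],[2.9,4.3,0,0,0,2.2,-1],[3.5,5.2,0,0,0,2.7,-1],[4.1,6.1,0,0,0,3.1,-1],[4.7,7.0,0,0,0,3.6,-1],[5.3,7.9,0,0,0,4.0,-1],[5.8,8.7,0,0,0,4.4,-1],[6.1,9.1,0,0,0,4.6,-1],[6.19,9.23,0,0,0,4.66,-1]]'
python3 -m creep '[[0,0,0,0,0,0,-1],[0,0,0,0,0,0,-1]]'
python3 - <<'E'
from g import *
from workcell import grab_frame
from h import *
st()
for n in("scene","top"):
    f=grab_frame(n); 
    np.savez(n+"7.npz",**f)
    if n=="scene": crop(f,150,100,350,290,4,"pics/s7.png")
    else: crop(f,150,80,340,190,4,"pics/t7.png")
E
```

```text
time: 13.75
ee_pos: [0.6535, 0.0995, 0.1899]
tool_rot: [3.123, -0.322, -0.008]
force: [-0.3, -0.2, -3.4]
grip_width: 0.0109
time: 13.92
ee_pos: [0.6516, 0.1027, 0.1923]
tool_rot: [-3.126, 0.315, 0.007]
force: [0.3, 0.4, -3.1]
grip_width: 0.0113
13.92 pos [0.652 0.103 0.192] yaw -11.5 F [ 0.26  0.38 -3.06] T [0.04 0.   0.01] w 0.0113
```

View pics/s7.png

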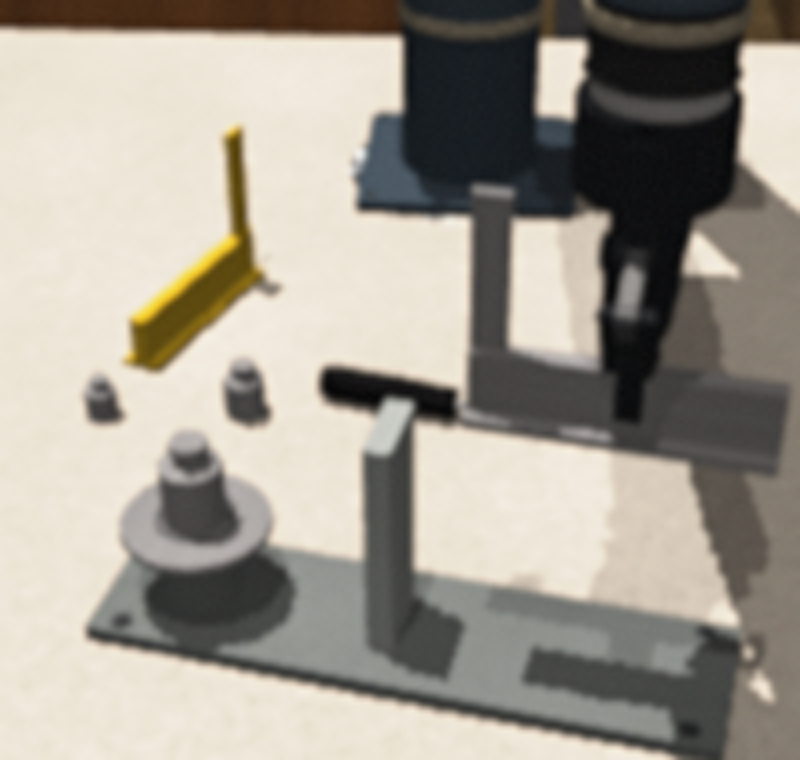

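View pics/t7.png

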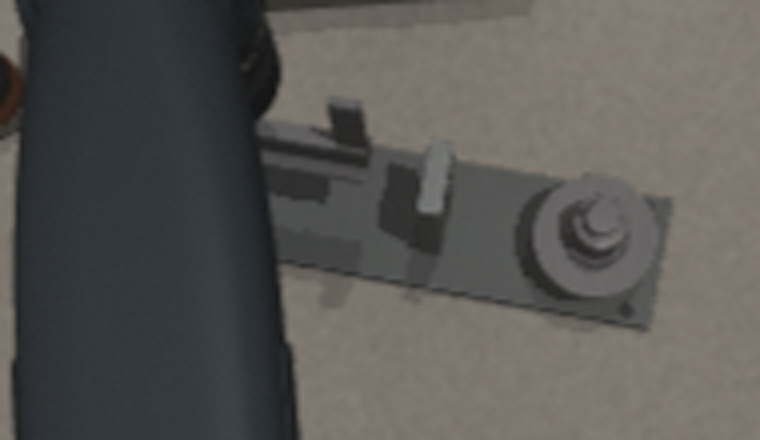

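The square hangs level, with its blade towards the column. Next I measure its pose in hand (heel, tilt) from the depth of the scene camera.

```bash
python3 - <<'E'
from g import *
from h import *
tcp=np.array([.652,.1015,.192])
for n in("scene","top"):
    f=dict(np.load(n+"7.npz"));P=cloud(f).reshape(-1,3);P=P[np.isfinite(P[:,0])]-tcp
    u,v,z=P@bx,P@by,P[:,2]
    m=(abs(u)<.03)&(v>-.11)&(v<.1)&(z>-.05)
    bl=m&(z>.035)&(z<.1)&(v<-.055)&(v>-.1)
    print(n,"blade pts",bl.sum())
    if bl.sum()>10:
        for lo in np.arange(.035,.1,.015):
            k=bl&(z>=lo)&(z<lo+.015); print("  z",lo,"v",v[k].min(),v[k].max(),"u",np.median(u[k]))
    bt=m&(z>.095)&(z<.115)&(v<-.055); print("  blade top",bt.sum(),v[bt].mean(),z[bt].max(),u[bt].mean())
    rt=m&(z>.005)&(z<.03)&(v>-.09)&(v<-.02)
    # front face plane of rib & flange underside edge
    for lo in (-.08,-.06,-.04,-.02,.03,.05):
        k=m&(v>=lo)&(v<lo+.01)&(z<.03); 
        if k.sum()>3: print("  v",lo,"zmin",z[k].min().round(4),"zmax",z[k].max().round(4),"u max",u[k].max().round(4), "u med", np.median(u[k]).round(4),"v min",v[k].min())
E
```

```text
scene blade pts 315
  z 0.035 v -0.08252983469740725 -0.0631961996707715 u 0.0018466331052091392
  z 0.05 v -0.08274056204745663 -0.06306740677448708 u 0.0019545873032885855
  z 0.065 v -0.08298422752535872 -0.06287469668194481 u 0.0021467098901139852
  z 0.08 v -0.0833421451300859 -0.06331314984046532 u 0.001855331551533138
  z 0.095 v -0.08366032587677912 -0.06308092411195988 u 0.002276308891974238
  blade top 70 -0.0726501195927134 0.10658150510838899 0.0015541680377218875
  v -0.08 zmin -0.0235 zmax 0.03 u max 0.0159 u med 0.0042 v min -0.07990298549714496
  v -0.06 zmin -0.024 zmax 0.0199 u max 0.016 u med 0.0049 v min -0.05991475747662716
  v -0.04 zmin -0.0239 zmax 0.0186 u max 0.0161 u med 0.0046 v min -0.039958495621771256
  v -0.02 zmin -0.0243 zmax 0.0181 u max 0.0151 u med 0.0053 v min -0.01997999209685808
  v 0.03 zmin -0.0248 zmax 0.0196 u max 0.0164 u med 0.0051 v min 0.03000225860096543
  v 0.05 zmin -0.025 zmax 0.0192 u max 0.0155 u med 0.0048 v min 0.050059845702086304
top blade pts 65
  z 0.035 v -0.08377312652319992 -0.06606143808953331 u -0.003720013485699478
  z 0.05 v -0.08394140520265818 -0.06391337991100356 u -0.0036898440421172943
  z 0.065 v -0.08420971061983767 -0.06468121058060208 u -0.0031021120027476187
  z 0.08 v -0.0833683964419544 -0.0664696796475159 u -0.0039183507920736126
  z 0.095 v -0.08350198952678042 -0.06422748368204238 u -0.0032596821457964143
  blade top 36 -0.07381865056592168 0.1086719434200571 -0.001584310906708895
  v -0.08 zmin -0.0291 zmax 0.0288 u max -0.0028 u med -0.0073 v min -0.0799726979846529
  v -0.06 zmin -0.021 zmax 0.0243 u max 0.0047 u med -0.0069 v min -0.05978235632576262
  v -0.04 zmin -0.0247 zmax 0.0211 u max 0.0052 u med -0.0069 v min -0.03970012983685342
  v -0.02 zmin -0.0215 zmax 0.021 u max 0.0049 u med -0.0066 v min -0.019972201390403115
```

Square in hand: level within about 0.5°, heel 83.5 mm ahead of the TCP, underside 24.5 mm below it, centred across. I lower it to just above the bed, 35 mm out from the column.

```bash
python3 -c "
from g import *
st();p=corner+.1185*by;p[2]=.045;go(p,-11.53)"
python3 -m creep '[[0,0,0.4,0,0,0,-1],[0,0,1.0,0,0,0,-1],[0,0,1.8,0,0,0,-1],[0,0,2.6,0,0,0,-1],[0,0,3.4,0,0,0,-1],[0,0,4.0,0,0,0,-1],[0,0,4.4,0,0,0,-1],[0,0,4.7,0,0,0,-1],[0,0,4.8,0,0,0,-1],[0,0,4.8,0,0,0,-1],[0,0,4.8,0,0,0,-1]]'
python3 - <<'E'
from g import *
from workcell import grab_frame
from h import *
st();p=corner+.0905*by;p[2]=.0395;go(p,-11.53)
f=grab_frame("scene");np.savez("s8.npz",**f); crop(f,220,150,350,290,4,"pics/s8.png")
E
```

```text
14.02 pos [0.652 0.103 0.194] yaw -11.44 F [-0.61 -0.33 -3.96] T [ 0.04 -0.04 -0.  ] w 0.011
units [0.064 0.073 4.96 ] [0.001 0.022 0.015]
time: 14.93
ee_pos: [0.6538, 0.1025, 0.052]
tool_rot: [-3.125, 0.315, -0.003]
force: [0.4, 0.1, -3.1]
grip_width: 0.0107
14.93 pos [0.654 0.102 0.052] yaw -11.51 F [ 0.43  0.07 -3.14] T [ 0.03 -0.01 -0.01] w 0.0107
units [-0.025  0.992  0.417] [-0.005 -0.021  0.003]
```

View pics/s8.png

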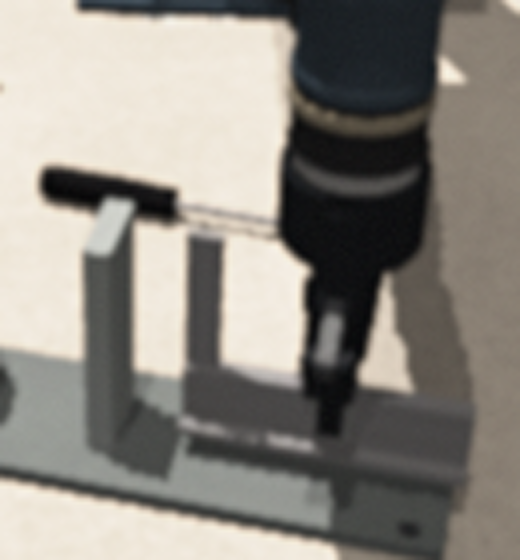

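The square is level over the bed, in line with the column, with a gap of about 35 mm. I bring it in to 7–8 mm from the column and close to the bed.

```bash
python3 -m creep '[[0,0.15,0.1,0,0,0,-1],[0,0.4,0.2,0,0,0,-1],[0,0.65,0.3,0,0,0,-1],[0,0.85,0.37,0,0,0,-1],[0,0.95,0.4,0,0,0,-1],[0,0.95,0.4,0,0,0,-1],[0,0.95,0.4,0,0,0,-1]]'
python3 - <<'E'
from g import *
from workcell import grab_frame
from h import *
st();p=corner+.0835*by;p[2]=.0365;go(p,-11.53)
f=grab_frame("scene");P=cloud(f).reshape(-1,3)-corner; u,v,z=P@bx,P@by,P[:,2]
k=(abs(u)<.03)&(z>.05)&(z<.12)&(v>.001)&(v<.06)
print("blade v",v[k].min(),v[k].max()); k=(u>-.005)&(u<.03)&(abs(z-.08)<.03)&(v<.003)&(v>-.03); print("col v",v[k].max(),v[k].min(),"u",u[k].min(),u[k].max())
for lo in(.02,.04,.11,.14):
    k=(u>.012)&(u<.018)&(v>lo)&(v<lo+.02)&(z>.001)&(z<.02); print("flange front z",lo,np.nanmin(z[k]) if k.any() else None, np.nanmax(z[k]) if k.any() else None)
E
```

```text
time: 15.57
ee_pos: [0.6472, 0.0739, 0.0384]
tool_rot: [-3.125, 0.317, 0.001]
force: [0.8, 0.4, -3.5]
grip_width: 0.0108
15.57 pos [0.647 0.074 0.038] yaw -11.58 F [ 0.83  0.4  -3.48] T [0.06 0.02 0.01] w 0.0108
units [0.004 0.247 0.065] [-0.002  0.004 -0.009]
blade v 0.0010107558635407278 0.027232576864851362
col v 0.0012433002070050003 -0.015682892789293572 u -0.0030663148668636443 0.027822833284747203
flange front z 0.02 0.0013167649215359307 0.00972961815230083
flange front z 0.04 0.0014155315575447996 0.00898809759276174
flange front z 0.11 0.0012228177529593418 0.008969876747303807
flange front z 0.14 0.0010625781966966362 0.009570314656887964
```

The gap is about 7 mm to the column and 2–3 mm to the bed. Now down in small steps until contact.

```bash
python3 -m creep '[[0,0,0.03,0,0,0,-1],[0,0,0.06,0,0,0,-1],[0,0,0.09,0,0,0,-1],[0,0,0.12,0,0,0,-1],[0,0,0.15,0,0,0,-1],[0,0,0.15,0,0,0,-1],[0,0,0.15,0,0,0,-1]]'
python3 -c "
from g import *
st()"
```

```text
time: 16.2
ee_pos: [0.6478, 0.0746, 0.0372]
tool_rot: [-3.126, 0.315, -0.003]
force: [-4.7, -0.4, 7.9]
grip_width: 0.0109
16.2 pos [0.648 0.075 0.037] yaw -11.51 F [-4.69 -0.35  7.89] T [-0.02  1.03 -0.03] w 0.0109
```

Contact with the bed (about +11 N). I ease off slightly and slide in towards the column.

```bash
python3 -m creep '[[0,0.04,-0.03,0,0,0,-1],[0,0.08,-0.03,0,0,0,-1],[0,0.12,-0.03,0,0,0,-1],[0,0.16,-0.03,0,0,0,-1],[0,0.2,-0.03,0,0,0,-1],[0,0.24,-0.03,0,0,0,-1],[0,0.28,-0.03,0,0,0,-1],[0,0.28,-0.03,0,0,0,-1],[0,0.28,-0.03,0,0,0,-1]]'
python3 -c "
from g import *
st(); s=robot.sense(); print('in',s['force']@by,'v',(s['ee_pos']-corner)@by,'u',(s['ee_pos']-corner)@bx)"
```

```text
time: 16.95
ee_pos: [0.6479, 0.0675, 0.0373]
tool_rot: [-3.123, 0.314, -0.008]
force: [1.0, 4.3, 5.4]
grip_width: 0.0108
16.95 pos [0.648 0.067 0.037] yaw -11.48 F [1.   4.26 5.45] T [ 0.75 -0.02 -0.04] w 0.0108
in 4.373639492614115 v 0.08475836097788199 u 0.0019175957694475053
```

```bash
python3 -m creep '[[0,0.04,0.02,0,0,0,-1],[0,0.08,0.04,0,0,0,-1],[0,0.12,0.06,0,0,0,-1],[0,0.12,0.06,0,0,0,-1],[0,0.12,0.06,0,0,0,-1]]'
python3 - <<'E'
from g import *
from workcell import grab_frame
from h import *
st(); s=robot.sense(); print('in',s['force']@by,'v',(s['ee_pos']-corner)@by,'u',(s['ee_pos']-corner)@bx)
f=grab_frame("scene");np.savez("s9.npz",**f);crop(f,210,160,340,290,4.5,"pics/s9.png")
P=cloud(f).reshape(-1,3)-corner; u,v,z=P@bx,P@by,P[:,2]
for lo in(.05,.07,.09,.105):
    k=(abs(u)<.02)&(z>lo)&(z<lo+.015)&(v>.005)&(v<.06); print("blade inner v",lo,np.percentile(v[k],98), "u",np.median(u[k]))
for lo in(.02,.04,.11,.14):
    k=(u>.012)&(u<.02)&(v>lo)&(v<lo+.02)&(z>.001)&(z<.02); print("flange front z",lo, np.nanmax(z[k]))
    k=(abs(u)<.02)&(v>lo)&(v<lo+.02)&(z>.03)&(z<.048); print("rib z",lo, np.nanmax(z[k]))
E
```

```text
time: 17.37
ee_pos: [0.6479, 0.0674, 0.0373]
tool_rot: [-3.117, 0.31, -0.011]
force: [0.9, 11.4, 9.9]
grip_width: 0.0107
17.37 pos [0.648 0.067 0.037] yaw -11.36 F [ 0.88 11.41  9.86] T [ 1.84  0.35 -0.09] w 0.0107
in 11.357488709147926 v 0.08470367787987965 u 0.00195782490546508
blade inner v 0.05 0.02007651166745847 u 0.004434470701642422
blade inner v 0.07 0.020368655588105872 u 0.0047115991449998545
blade inner v 0.09 0.02080809781736349 u 0.003607563157286848
blade inner v 0.105 0.020729605113562255 u 0.0036933998124798863
flange front z 0.02 0.008866034622471038
rib z 0.02 0.045684093798174466
flange front z 0.04 0.009106107367960393
rib z 0.04 0.04569098103979295
flange front z 0.11 0.008967887041604297
rib z 0.11 0.04469077855460432
flange front z 0.14 0.008178373475505825
rib z 0.14 0.0457522494391793
```

View pics/s9.png

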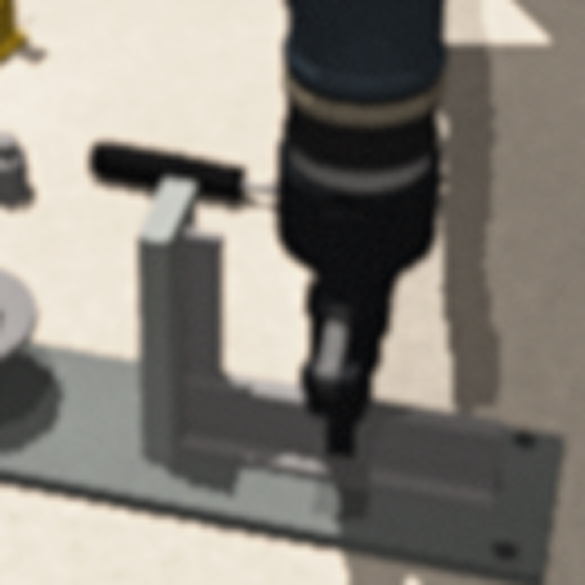

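The TCP has stopped moving in while the inward force rose to 11 N, so the heel is against the column. The picture shows no gap at (185,300) and the foot lying on the bed. I check the tilt before pressing firmer.

```bash
cat > tilt.py <<'E'
from g import *
from h import *
import sys
def tilt(f):
    s=robot.sense();R=Ro.from_rotvec(s["tool_rot"]).as_matrix()
    print("tool tilt deg (z toward by, bx)",np.degrees(R[:,2]@by).round(2),np.degrees(R[:,2]@bx).round(2),"xaxis z",np.degrees(R[2,0]).round(2))
    P=cloud(f).reshape(-1,3)-corner; P=P[np.isfinite(P[:,0])];u,v,z=P@bx,P@by,P[:,2]
    def edge(lab,m,a,b,side,bins):
        X=[];Y=[]
        for lo,hi in zip(bins[:-1],bins[1:]):
            k=m&(a>=lo)&(a<hi)
            if k.sum()>2: X.append((lo+hi)/2);Y.append(np.percentile(b[k],side))
        if len(X)>2:
            c=np.polyfit(X,Y,1);print(lab,"slope deg",np.degrees(c[0]).round(2),"mean",np.mean(Y).round(4),"n",len(X))
    edge("blade inner",(abs(u)<.02)&(v>.004)&(v<.06),z,v,95,np.arange(.05,.125,.008))
    edge("col front -y edge",(abs(u)<.03)&(v<-.002)&(v>-.03),z,v,5,np.arange(.05,.125,.008))
    edge("rib top z",(abs(u)<.01)&(z>.025)&(z<.06)&((v<.055)|(v>.115)),v,z,95,np.arange(.024,.156,.008))
    edge("bed z",(u>.03)&(u<.045)&(abs(z)<.01),v,z,50,np.arange(.024,.156,.008))
E
python3 - <<'E'
from tilt import *
for n in("s8","s9"):
    tilt(dict(np.load(n+".npz")))
E
```

```text
tool tilt deg (z toward by, bx) 0.57 0.34 xaxis z 0.34
blade inner slope deg -1.4 mean 0.056 n 9
col front -y edge slope deg -1.2 mean -0.0142 n 9
rib top z slope deg 0.44 mean 0.058 n 6
bed z slope deg 0.08 mean 0.0006 n 16
tool tilt deg (z toward by, bx) 0.57 0.34 xaxis z 0.34
blade inner slope deg 0.53 mean 0.0202 n 9
col front -y edge slope deg -0.98 mean -0.0143 n 9
rib top z slope deg 0.09 mean 0.0436 n 9
bed z slope deg -0.08 mean 0.0006 n 16
```

The rib top is parallel to the bed within 0.2°, and the tool's own lean is only 0.6°. I press more firmly, with a small counter-turn.

```bash
python3 -m creep '[[0,0.03,0.05,-0.03,0,0,-1],[0,0.07,0.1,-0.06,0,0,-1],[0,0.11,0.15,-0.1,0,0,-1],[0,0.15,0.15,-0.1,0,0,-1],[0,0.15,0.15,-0.1,0,0,-1],[0,0.15,0.15,-0.1,0,0,-1]]'
python3 - <<'E'
from tilt import *
from workcell import grab_frame
st(); s=robot.sense(); print('in',s['force']@by,'v',(s['ee_pos']-corner)@by,'u',(s['ee_pos']-corner)@bx)
f=grab_frame("scene");tilt(f);crop(f,210,160,340,290,4.5,"pics/s10.png")
E
```

```text
time: 17.92
ee_pos: [0.648, 0.0673, 0.0372]
tool_rot: [-3.119, 0.306, -0.014]
force: [-3.7, 18.7, 23.0]
grip_width: 0.011
17.92 pos [0.648 0.067 0.037] yaw -11.23 F [-3.73 18.71 22.99] T [ 3.64  1.52 -0.18] w 0.011
in 17.582214099540487 v 0.08459820075032976 u 0.002045540624702863
tool tilt deg (z toward by, bx) 0.48 0.45 xaxis z 0.45
blade inner slope deg 0.29 mean 0.0201 n 9
col front -y edge slope deg -1.42 mean -0.0141 n 9
rib top z slope deg 0.18 mean 0.0437 n 9
bed z slope deg -0.06 mean 0.0007 n 16
```

View pics/s10.png

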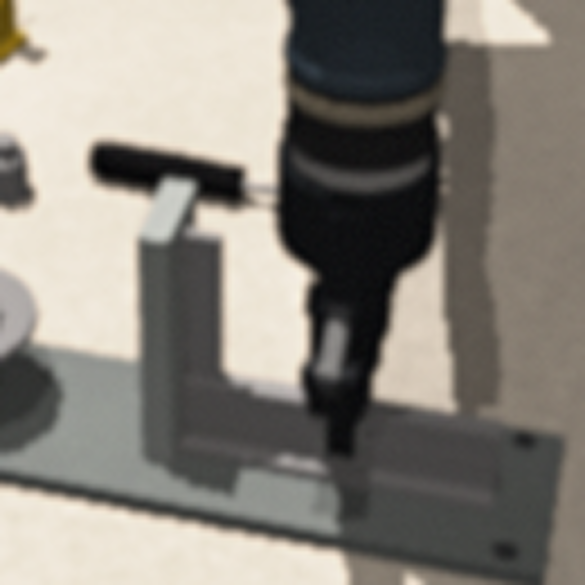

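The square holds still in the corner with about 18 N in and 23 N down. I hold half a second, check that the load stays steady, and take a last full view of the bench.

```bash
python3 -m creep '[[0,0,0,0,0,0,-1],[0,0,0,0,0,0,-1],[0,0,0,0,0,0,-1],[0,0,0,0,0,0,-1],[0,0,0,0,0,0,-1],[0,0,0,0,0,0,-1]]'
python3 - <<'E'
from tilt import *
from workcell import grab_frame
st(); f=grab_frame("scene");tilt(f); cv2.imwrite("pics/s11.png",f["img"][:,:,::-1])
P=cloud(f).reshape(-1,3); d=P[(P[:,2]>.085)&(P[:,2]<.128)&(np.linalg.norm(P[:,:2]-[.604,-.1375],axis=1)<.04)]
print("wl",cv2.minEnclosingCircle(d[:,:2].astype(np.float32)))
E
```

```text
time: 18.47
ee_pos: [0.648, 0.0673, 0.0372]
tool_rot: [-3.119, 0.306, -0.014]
force: [-4.2, 19.5, 22.6]
grip_width: 0.0105
18.47 pos [0.648 0.067 0.037] yaw -11.23 F [-4.16 19.49 22.57] T [ 3.63  1.46 -0.24] w 0.0105
tool tilt deg (z toward by, bx) 0.48 0.45 xaxis z 0.45
blade inner slope deg 0.67 mean 0.0202 n 9
col front -y edge slope deg -1.43 mean -0.0142 n 9
rib top z slope deg 0.09 mean 0.0434 n 9
bed z slope deg 0.1 mean 0.0007 n 16
wl ((0.6062711477279663, -0.13701683282852173), 0.019217008724808693)
```

View pics/s11.png

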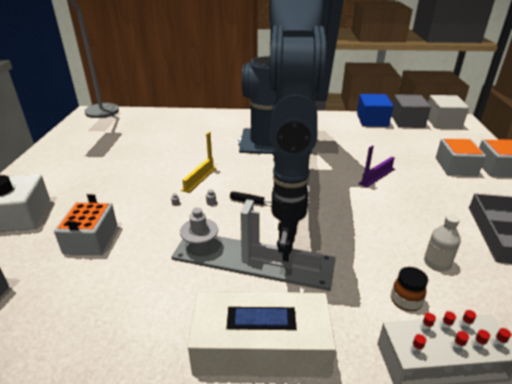

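The weight stands mid-pan (198,228), the square sits in the corner, and everything else is where it was. The forces are steady, so I hand in.

```bash
python3 -c "
from workcell import robot
print(robot.sign_off())"
```

```text
the job is handed in; nothing more can be done
None
```

I set the 500 g weight on the middle of the pan, then seated the steel square in the corner. I handed the job in at about 18.5 s with the arm still gripping the square and pressing it home.

**Last checks**
- **Weight:** it stands upright within about 1 mm of the pan's centre. After release the pan sat about 9 mm down, as expected for this weight.
- **Square:** the rib top was parallel to the bed to about 0.2°. The blade's outer edge measured within about 0.5 mm of the column face. The square did not move as I raised the load to about 19 N in and 23 N down, and it held steady for half a second.
- **Rest of the bench:** in the last picture, everything else in view was where it started.

**Checks that disagreed**
- **Position along the corner line:** the tool reading puts the square about 2 mm to one side of the column's middle, the camera about 1.5 mm to the other. That is within the calibration error, so I left it.
- **Blade lean:** depth readings gave a 0.3–0.7° lean on the blade's inner edge. They gave 1.0–1.4° the other way on the fixed column's edge, so I treated both as measurement noise.
- **Tool lean:** the tool leaned about 0.5° under load. A small sideways force of about 4 N remained.

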